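Clear a specimen jammed across a feeder trough

TASK

The sloping specimen feeder is jammed: the brass test bar lies crosswise under the clear guard strips where the trough narrows, and a steel bar waits in the open mouth behind it. First lift the steel bar out and lay it flat in the blue tray; then push the brass bar back up the trough, along its floor, until it is wholly clear of the guard strips, lift it out and lay it flat in the tray too, beside the steel one, both still with the same face up. Leave the wash bottle, the grease pot and the sample tin standing where they are.

Things in the scene. Friction and masses are not known exactly. Their poses are not given: they have to be found in the camera images.
- trough: Fixed aluminium trough sloping 10 degrees. Origin on its floor, on the centre line; x uphill along the floor, y across, z normal to the floor. In mm in this frame: floor x -190 to 100, 3 thick; side walls 18 high, 3 thick, inside width 44 at x -190 to -115 (track), widening evenly to 116 at x -55 (funnel), then 116 up to an end wall 25 high at x 100.
- slot (a point): Middle of the slot between the two clear guard strips, level with their top; axes as the trough, at (-61.5, 0, 18) mm in it. The strips reach inward from both side walls at x -105 to -18 of the trough; underside 15 mm, top 18 mm above the floor. The slot is 48 mm wide (y -24 to 24), open at both ends. No cover elsewhere.
- mouth (a point): On the floor of the open mouth, at (38, 0, 0) mm in the trough; axes as the trough. From x -18 to 100 of the trough nothing is above the floor. Friction holds a bar where it is left on the slope.
- feeder: The feeder's grey base, fixed to the worktop, 150 x 100 mm, 39 mm high, carrying the trough. Origin on the worktop; the trough's origin lies 60 mm straight above it; x level, towards the mouth end.
- brass_specimen: Brass flat dog-bone test bar, 96 long, 10 thick (mm); end tabs 24 long, 34 wide; middle 32 is 16 wide, stepped shoulders between; 0.1-0.21 kg. Origin: centre of underside; x along, z out of the upper face. Starts crosswise, flat on the trough floor, ends under the guard strips, centre near x -50 of the trough; clear of the strips once its centre is past x 0.
- steel_specimen: Dark steel flat dog-bone test bar, 96 long, 10 thick (mm); end tabs 24 long, 34 wide; middle 32 is 16 wide, stepped shoulders between; 0.1-0.21 kg. Origin: centre of underside; x along, z out of the upper face. Starts flat on the trough floor in the mouth, roughly lengthwise, centre near x 38 of the trough, in the brass bar's way.
- tray: Blue open tray, fixed, outside 180 (x) x 160 (y) x 24 mm high, walls and floor 5 mm thick (inside 170 x 150). Origin: centre of its underside on the worktop; z up. Room for both bars side by side along x.
- wash_bottle: Bystander: white plastic wash bottle with red spout, 66 x 103 x 193 mm high, loose. Origin: centre of its underside.
- grease_pot: Bystander: white pot with green lid, 63 mm diameter, 59 mm high, loose. Origin: centre of its underside.
- sample_tin: Bystander: round aluminium tin, 69 mm diameter, 44 mm high, loose. Origin: centre of its underside.

How it is judged:
On the way, in this order (a step that is already met when the one before it is completed fails the run):
1. the steel bar lies flat in the tray, let go, with the brass bar still under the guard strips (z of steel_specimen in the frame of tray between -0.002 and 0.012 m and x of steel_specimen in the frame of tray between -0.085 and 0.085 m and y of steel_specimen in the frame of tray between -0.075 and 0.075 m and angle between steel_specimen's own z axis and vertical below 0.12 rad and linear speed of steel_specimen below 0.02 m/s and contact force between steel_specimen and the fingers below 0.1 N and x of brass_specimen in the frame of trough below -0.005 m), for 0.2 s.
2. the brass bar has been pushed up the trough, on its floor, past the guard strips (x of brass_specimen in the frame of trough between 0 and 0.09 m and z of brass_specimen in the frame of trough between -0.003 and 0.005 m and y of brass_specimen in the frame of trough between -0.05 and 0.05 m), for 0.1 s.
At the end, for the whole second after the job is handed in: Both bars lie at rest inside the tray, each flat on the tray floor (underside less than 12 mm above the tray's underside, tilt under 0.12 rad, same face up, neither on the other), and let go (z of steel_specimen in the frame of tray between -0.002 and 0.012 m and x of steel_specimen in the frame of tray between -0.085 and 0.085 m and y of steel_specimen in the frame of tray between -0.075 and 0.075 m and angle between each of steel_specimen, brass_specimen's own z axis and vertical below 0.12 rad and linear speed of each of steel_specimen, brass_specimen below 0.02 m/s and contact force between each of steel_specimen, brass_specimen and the fingers below 0.1 N and z of brass_specimen in the frame of tray between -0.002 and 0.012 m and x of brass_specimen in the frame of tray between -0.085 and 0.085 m and y of brass_specimen in the frame of tray between -0.075 and 0.075 m); the robot touches nothing.
It fails at once if the wash bottle is moved by more than 20 mm or tipped (distance of wash_bottle from where it was at the start of the episode above 0.02 m or angle between wash_bottle's own z axis and vertical above 0.3 rad).
It fails at once if the grease pot is moved by more than 20 mm or tipped (distance of grease_pot from where it was at the start of the episode above 0.02 m or angle between grease_pot's own z axis and vertical above 0.3 rad).
It fails at once if the sample tin is moved by more than 20 mm or tipped (distance of sample_tin from where it was at the start of the episode above 0.02 m or angle between sample_tin's own z axis and vertical above 0.3 rad).
It also fails if it takes over 72 s, if anything falls off the work surface, if the arm or the gripper's body presses on something with over 40 N, if the wrist force passes 120 N, or if a joint passes its speed limit or range.

ROBOT

A 6-joint arm with a two-finger parallel gripper is mounted at the origin on a cart in front of the work surface, level with it; the furniture and walls round the work are solid. World frame = base frame: x ahead of the robot, y to its left, z up, the work surface at z = 0. Lengths are in m, angles in rad, forces in N, time in s.
With the tool pointing down it reaches from about 0.425 to 0.95 m from the base axis. Payload 14.7 kg.
Tool frame: the origin (TCP) lies midway between the tips of the shut fingers; the grasp point (between the pads) lies 19 mm behind it; z points along the fingers, y is the direction in which the jaws open and shut (so a half turn about z gives the same grasp; the last joint's range is limited). The gripper opens to 85 mm and grips with 20 to 120 N. Pads are 22 mm wide; open, the fingers measure 114 mm over their backs; the gripper's body (76 mm by 85 mm) begins 54 mm behind the grasp point. The pads swing forward as they close: fully open they stand 13 mm farther back than shut.
Start: joints at [1.185, 0.48, 1.596, -0, 1.065, -0.047], TCP at [0.216, 0.613, 0.202] pointing down, gripper open.
Joint ranges: [-2.75, 2.75], [-0.82, 2.05], [0.23, 2.67], [-1.56, 4.7], [0.09, 2.69], [-2.92, 2.92]. Speed limits (rad/s): [1.89, 1.89, 2.39, 3.01, 3.01, 3.01].

INTERFACE

Orientations are given as a 3x3 rotation matrix whose columns are the frame's x, y, z axes.
In Python, from rig import env gives the robot as it stands. Calls block until the motion is done:
- env.reach(position, orientation): joint-space move of the TCP to a pose.
- env.move_linear(position, attitude=None, v=0.15): straight line of the TCP; attitude=None keeps the orientation; v is the mean speed in m/s.
- env.move_j(angles): joint-space move.
- env.command_gripper(opening): finger opening in m; the grip force is fixed at half the most; returns when the fingers have stopped.
- env.sleep(seconds).
- env.ik(position, orientation): joint angles nearest the present ones, or None.
- env.read_camera(name): name is "scene" or "top"; returns a dict with "frame" (420x560x3 uint8, red, green, blue), "intrinsics" (3x3 intrinsics, pixels), "k1" (the pictures are not rectified: a ray, as slopes to the right and down, at radius r is drawn at 1 + k1 r^2 times it, then the intrinsics apply), "world_from_camera" (4x4, takes a point from camera to world coordinates). Camera axes: x right, y down, z forward; pixel columns grow to the right and rows downward; lengths in m; the calibration is good to about 2 mm. A picture is of the moment at which its call begins. There is no depth.
A pose or a line that the arm cannot do raises env.IKError and nothing moves.
- env.sign_off(): hands the job in, once; it reports no verdict.
Trained networks look in the newest picture that a camera, given by its name, has taken for a name from the list of things; names that differ only in an ending like _2 or _b are one class to them, and where a whole thing is asked for, a point or a joint stands for the part that bears it (a point fixed in the world has none). Each returns a list of dicts, best first, with "conf" (0 to 1); they miss things now and then, are a little off and sometimes report something else, mostly with a low value. They report only what shows in the picture. A call takes as long as a camera call.
- env.cut_out(label, camera): "region" (420x560 bool, what is visible of it) and "box" ([left, top, width, height] in pixels, round what is visible of it).
Readings, each from a call of its own:
- env.read_t(): time.
- env.read_joints(): joint angles.
- env.read_joint_velocities(): joint speeds.
- env.read_joint_torque(): joint torques, N m.
- env.read_eef_pos(): TCP position.
- env.read_ee_rot(): TCP orientation.
- env.read_ft_force(): force on the tool from outside, world axes, zero at the start.
- env.read_wrist_torque(): the same for the moment, N m.
- env.read_opening(): finger opening in m.
Only numpy, scipy, OpenCV 4.12 (cv2) and the standard library are available. Lean on these libraries where they do the work, as an engineer would, in place of code of your own. Each camera call takes 0.05 s, during which the arm holds its last target.

## Working session

There is one attempt and no reset: what is moved stays moved. The work goes in short steps, each a Python script; the robot and the scene stay as the last script left them, time stands still between calls to the robot, and variables do not carry over. Pictures are saved under pics/ and viewed, and the job is handed in when it is done.

```bash
ls; mkdir -p pics; python3 - <<'E'
from rig import env
import cv2, numpy as np
for n in ["scene","top"]:
    d=env.read_camera(n)
    cv2.imwrite(f"pics/{n}0.png",cv2.resize(d["frame"][:,:,::-1],None,fx=1.4,fy=1.4,interpolation=cv2.INTER_CUBIC))
    print(n,d["intrinsics"],d["k1"],d["world_from_camera"])
    for l in ["trough","feeder","brass_specimen","steel_specimen","tray","wash_bottle","grease_pot","sample_tin"]:
        r=env.cut_out(l,n)
        print(l,[(round(x["conf"],2),x["box"]) for x in r[:3]])
print(env.read_t())
E
```

```text
pics
scene [[528.49028665   0.         279.43466906]
 [  0.         528.49028665 214.7476563 ]
 [  0.           0.           1.        ]] 0.03431668750381191 [[-0.59275774 -0.50066138  0.63085374 -0.04021364]
 [-0.80537847  0.3703739  -0.46280523  0.41613229]
 [-0.00194305 -0.78240741 -0.6227639   0.66990654]
 [ 0.          0.          0.          1.        ]]
trough [(0.97, [89.7, 241.2, 204.4, 122.0])]
feeder [(0.97, [90.4, 241.1, 205.3, 122.6])]
brass_specimen [(0.94, [191.8, 290.2, 31.8, 28.9])]
steel_specimen [(0.86, [120.0, 265.9, 67.5, 45.3])]
tray [(0.67, [291.0, 183.3, 123.7, 85.8]), (0.52, [242.8, 158.8, 30.2, 41.8])]
wash_bottle [(0.88, [295.7, 91.4, 41.3, 87.6]), (0.57, [296.1, 183.1, 118.2, 87.3]), (0.29, [90.0, 240.7, 208.1, 124.2])]
grease_pot [(0.75, [243.0, 161.0, 27.2, 40.2]), (0.22, [91.8, 239.6, 204.6, 124.9])]
sample_tin [(0.6, [178.1, 187.4, 37.4, 40.7])]
top [[398.14989371   0.         283.78119382]
 [  0.         398.14989371 210.77731822]
 [  0.           0.           1.        ]] -0.10296172021253161 [[ 0.0164199  -0.99812421  0.05897834  0.53385433]
 [-0.99984517 -0.01601776  0.00728467 -0.03859953]
 [-0.0063263  -0.05908882 -0.99823268  0.99445713]
 [ 0.          0.          0.          1.        ]]
trough [(0.93, [133.0, 193.4, 93.8, 121.9])]
feeder [(0.64, [132.5, 194.0, 95.2, 123.4]), (0.37, [229.9, 140.8, 33.8, 29.4])]
brass_specimen [(0.67, [172.8, 256.5, 24.3, 17.0])]
steel_specimen [(0.6, [150.8, 208.9, 37.6, 42.2])]
tray [(0.88, [302.4, 194.8, 74.3, 84.8]), (0.71, [132.7, 192.3, 96.4, 121.0])]
wash_bottle [(0.76, [348.0, 136.9, 65.1, 38.2])]
grease_pot [(0.84, [291.6, 139.1, 32.4, 28.2])]
sample_tin [(0.85, [233.3, 137.5, 30.3, 31.7])]
0.9
```

View pics/scene0.png

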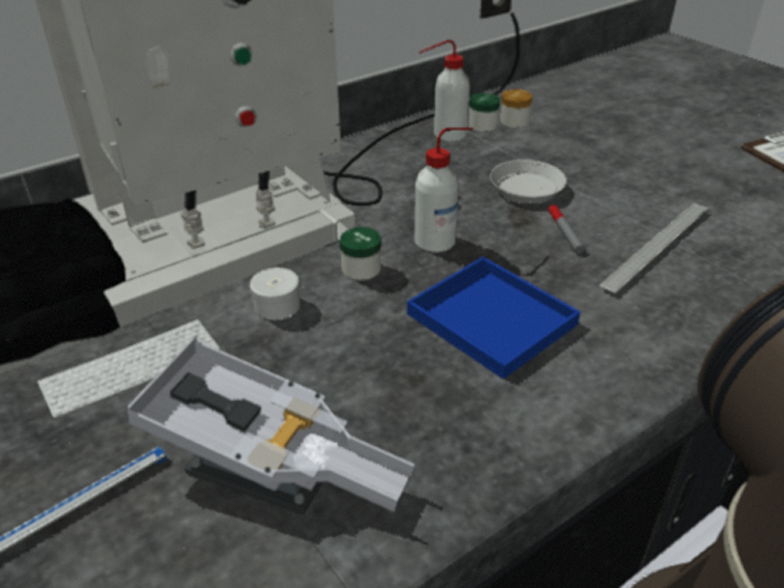

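View pics/top0.png

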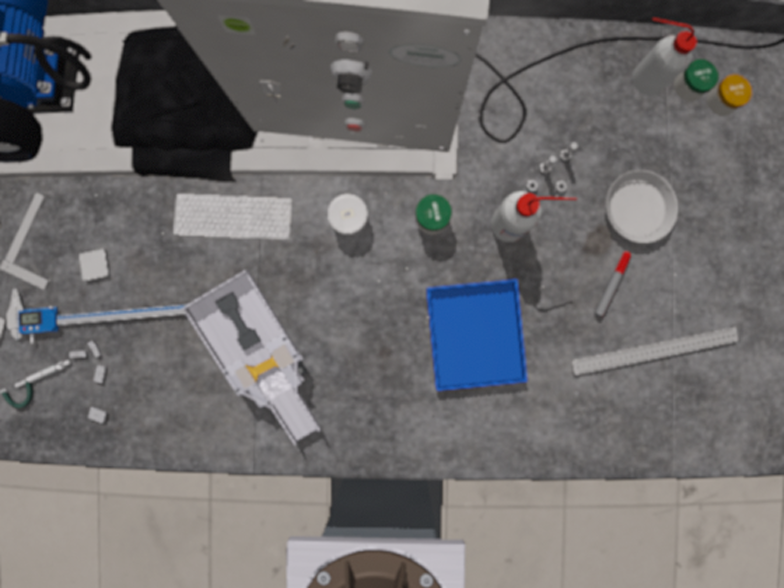

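The pictures show the feeder at the left (top view about px (250,360) of the enlarged picture) with the dark steel bar lengthwise in the mouth and the brass bar crosswise under the strips. The blue tray is at (475,335), with the tin, pot and bottle behind it at (347,213), (433,213) and (515,215). Next I'll fit the poses with silhouette models.

```bash
cat > helpers.py <<'E'
import numpy as np, cv2
from scipy.optimize import minimize
from rig import env
def proj(d,P):
    P=np.asarray(P,float); T=np.linalg.inv(d["world_from_camera"]); c=P@T[:3,:3].T+T[:3,3]
    s=c[:,:2]/c[:,2:]; s=s*(1+d["k1"]*(s**2).sum(1,keepdims=True)); K=d["intrinsics"]
    return s*[K[0,0],K[1,1]]+[K[0,2],K[1,2]]
def ray(d,uv,z):
    K=d["intrinsics"]; s=(np.asarray(uv,float)-[K[0,2],K[1,2]])/[K[0,0],K[1,1]]; q=s.copy()
    for _ in range(20): q=s/(1+d["k1"]*(q**2).sum())
    W=d["world_from_camera"]; v=W[:3,:3]@np.r_[q,1]; o=W[:3,3]; return o+v*(z-o[2])/v[2]
def Rz(a): c,s=np.cos(a),np.sin(a); return np.array([[c,-s,0],[s,c,0],[0,0,1.]])
def Ry(a): c,s=np.cos(a),np.sin(a); return np.array([[c,0,s],[0,1,0],[-s,0,c]])
PITCH=np.radians(-10)  # x axis up
def trough_T(p):
    T=np.eye(4); T[:3,:3]=Rz(p[2])@Ry(PITCH); T[:3,3]=[p[0],p[1],0.060]; return T
def tf(T,P): return np.asarray(P)@T[:3,:3].T+T[:3,3]
def prism(poly,z0,z1):
    n=len(poly); b=[(x,y,z0) for x,y in poly]; t=[(x,y,z1) for x,y in poly]
    return [b,t]+[[b[i],b[(i+1)%n],t[(i+1)%n],t[i]] for i in range(n)]
mm=1e-3
def trough_faces(p):
    o=3;
    out=[(-190,-25),(-115,-25),(-55,-61),(103,-61),(103,61),(-55,61),(-115,25),(-190,25)]
    F=prism(out,-3,0); F2=[]
    edges=list(zip(out,out[1:]))
    for a,b in edges: 
        h=25 if a[0]==103 and b[0]==103 else 18
        F2.append([(*a,-3),(*b,-3),(*b,h),(*a,h)])
    T=trough_T(p); W=[tf(T,np.array(f)*mm) for f in F+F2]
    Tb=np.eye(4); Tb[:3,:3]=Rz(p[2]); Tb[:3,3]=[p[0],p[1],0]
    W+=[tf(Tb,np.array(f)*mm) for f in prism([(-75,-50),(75,-50),(75,50),(-75,50)],0,39)]
    return W
BAR=[(-48,-17),(-24,-17),(-24,-17),(-16,-8),(16,-8),(24,-17),(48,-17),(48,17),(24,17),(16,8),(-16,8),(-24,17),(-48,17)]
def bar_faces(T): return [tf(T,np.array(f)*mm) for f in prism(BAR,0,10)]
def bar_T(Tp,x,y,a,z=0):
    T=np.eye(4); T[:3,:3]=Rz(a); T[:3,3]=[x,y,z]; return Tp@T
def tray_faces(p):
    T=np.eye(4); T[:3,:3]=Rz(p[2]); T[:3,3]=[p[0],p[1],0]
    return [tf(T,np.array(f)*mm) for f in prism([(-90,-80),(90,-80),(90,80),(-90,80)],0,24)]
S=4
def sil(d,faces):
    m=np.zeros((420*S,560*S),np.uint8)
    for f in faces: cv2.fillPoly(m,[np.round(((proj(d,f)+.5)*S-.5)).astype(np.int32)],1)
    return cv2.resize(m.astype(np.float32),(560,420),interpolation=cv2.INTER_AREA)
def fit(dm,fn,p0,step):
    def cost(p):
        return sum(np.abs(cv2.GaussianBlur(sil(d,fn(p)),(0,0),1)-cv2.GaussianBlur(m.astype(np.float32),(0,0),1)).sum() for d,m in dm)/sum(m.sum() for d,m in dm)
    p0=np.array(p0,float); best=None
    for k in range(3):
        sx=np.vstack([p0]+[p0+np.eye(len(p0))[i]*step[i]*(1 if k%2==0 else -1)/(k+1) for i in range(len(p0))])
        r=minimize(cost,p0,method="Nelder-Mead",options=dict(initial_simplex=sx,xatol=1e-5,fatol=1e-5,maxiter=200)); p0=r.x
    return r.x,r.fun
def draw(d,items,name,crop=None,f=1.4):
    im=cv2.resize(d["frame"][:,:,::-1],None,fx=4,fy=4,interpolation=cv2.INTER_CUBIC)
    for faces,col in items:
        for q in faces: cv2.polylines(im,[np.round((proj(d,q)+.5)*4-.5).astype(np.int32)],True,col,1)
    if crop: x,y,w,h=crop; im=im[y*4:(y+h)*4,x*4:(x+w)*4]
    s=min(800/im.shape[1],600/im.shape[0],1); im=cv2.resize(im,None,fx=s,fy=s,interpolation=cv2.INTER_AREA)
    cv2.imwrite("pics/"+name,im)
def snap(labels,cams=("scene","top")):
    D={}
    for n in cams:
        d=env.read_camera(n)
        for l in labels:
            r=env.cut_out(l,n)
            if r: d[l]=r[0]["region"]; d[l+"_c"]=r[0]["conf"]
        D[n]=d
    return D
E
python3 - <<'E'
from helpers import *
import pickle
D=snap(["trough","brass_specimen","steel_specimen","tray","grease_pot","sample_tin","wash_bottle"])
pickle.dump(D,open("D0.pkl","wb"))
def masks(l,add=()):
    return [(d,np.any([d[k] for k in (l,)+tuple(add) if k in d],axis=0)) for d in D.values()]
c=ray(D["top"],(180,250),0.06); print(c)
g=[c[0],c[1],0.52]
dm=masks("trough",("brass_specimen","steel_specimen"))
best=min((fit(dm,trough_faces,[c[0],c[1],a],[.02,.02,.1]) for a in (0.3,.6)),key=lambda r:r[1]); print("both",best)
for x in dm: print("one",fit([x],trough_faces,best[0],[.01,.01,.05]))
p=best[0]; Tt=trough_T(p)
for l,x0 in (("steel_specimen",(.038,0,0)),("brass_specimen",(-.05,0,1.57))):
    f=lambda q: bar_faces(bar_T(Tt,*q))
    print(l,fit(masks(l),f,x0,[.01,.01,.1]))
    for x in masks(l): print("  one",fit([x],f,x0,[.01,.01,.1]))
c=ray(D["top"],(339,237),0.02)
r=fit(masks("tray"),tray_faces,[c[0],c[1],0],[.02,.02,.1]); print("tray",r)
r2=fit(masks("tray"),tray_faces,[c[0],c[1],1.57],[.02,.02,.1]); print("tray90",r2)
for l,h in (("grease_pot",.059),("sample_tin",.044),("wash_bottle",.0)):
    m=D["top"][l]; ys,xs=np.nonzero(m); print(l,ray(D["top"],(xs.mean(),ys.mean()),h))
E
```

```text
[0.49240026 0.21164261 0.06      ]
both (array([0.50714567, 0.21690543, 0.54306083]), np.float64(0.11626491869354029))
one (array([0.50585843, 0.21724807, 0.54574526]), np.float64(0.13377189112015386))
one (array([0.50909548, 0.21762799, 0.55060464]), np.float64(0.06333678209702584))
steel_specimen (array([ 0.0386705 , -0.00168574, -0.04361583]), np.float64(0.10258391653428055))
  one (array([ 0.03742971, -0.00122082, -0.04264473]), np.float64(0.07696888146810973))
  one (array([ 0.03958421, -0.00232184, -0.00967534]), np.float64(0.1257540641292449))
brass_specimen (array([-5.21487482e-02, -8.87168805e-04,  1.68173422e+00]), np.float64(1.044299956869127))
  one (array([-0.05163367, -0.00221695,  1.6567928 ]), np.float64(2.6698189529718137))
  one (array([-0.01809232,  0.00831378,  1.40330874]), np.float64(0.8934300242737401))
tray (array([ 0.52458314, -0.17046648,  0.11091525]), np.float64(0.0247306077407268))
tray90 (array([ 0.52242517, -0.17050763,  1.56988941]), np.float64(0.18382697459207156))
grease_pot [ 0.72889077 -0.08966413  0.059     ]
sample_tin [0.72841261 0.05737312 0.044     ]
wash_bottle [ 0.73905597 -0.24351659  0.        ]
```

```bash
python3 - <<'E'
from helpers import *
import pickle
D=pickle.load(open("D0.pkl","rb"))
p=[.5071,.2169,.545]; Tt=trough_T(p)
it=[(trough_faces(p),(0,255,0)),(bar_faces(bar_T(Tt,.0385,-.0017,-.04)),(0,0,255)),(bar_faces(bar_T(Tt,-.0515,-.001,1.66)),(255,0,255))]
draw(D["scene"],it,"ov_scene.png",(85,230,220,150)); draw(D["top"],it,"ov_top.png",(125,185,130,135))
draw(D["scene"],[],"z_scene.png",(85,230,220,150)); draw(D["top"],[],"z_top.png",(125,185,130,135))
E
```

```text
(no output)
```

View pics/ov_scene.png

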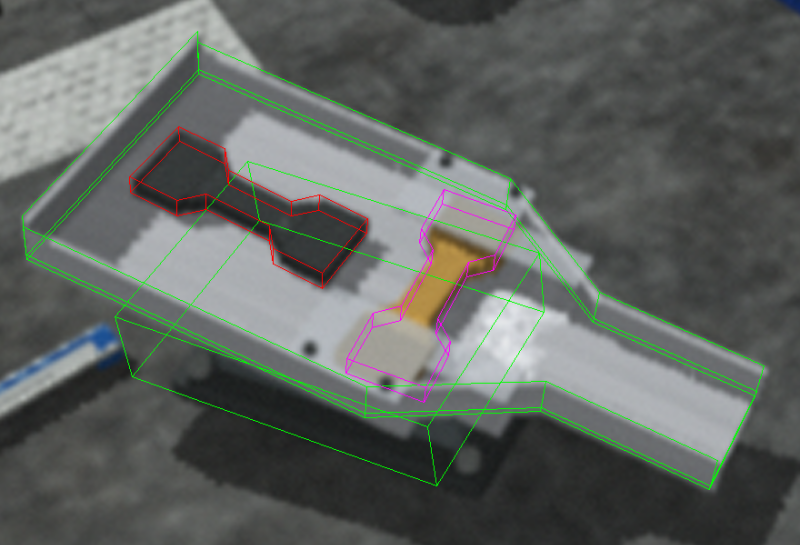

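View pics/ov_top.png

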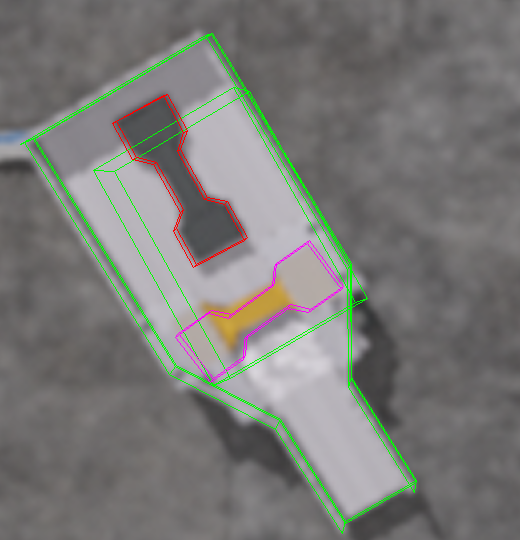

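View pics/z_scene.png

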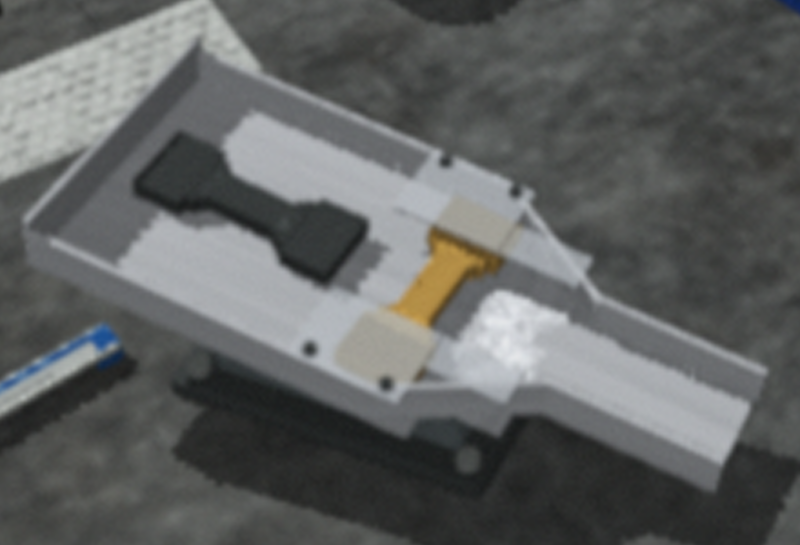

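View pics/z_top.png

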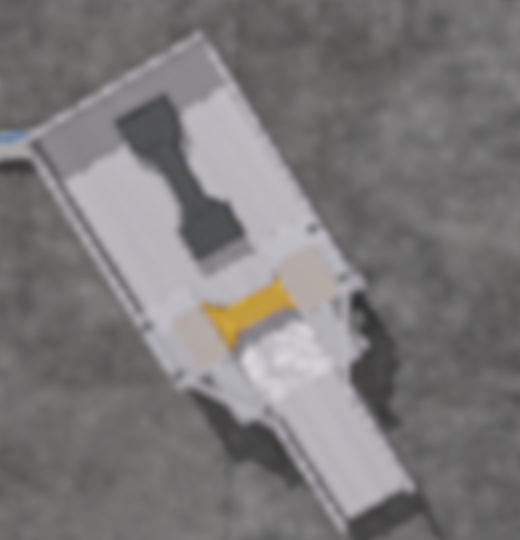

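Both overlays agree to within about 2 mm, and the steel and brass poses match what's visible. The brass fit comes from the neck and the translucent tabs. Now I'll grasp the steel bar.

```bash
cat >> helpers.py <<'E'
P=np.array([.5073,.2170,.545]); Tt=trough_T(P); TRAY=np.array([.5246,-.1705,.111])
def tool_R(zdir,ydir):
    z=np.array(zdir)/np.linalg.norm(zdir); y=np.array(ydir)-z*np.dot(z,ydir); y/=np.linalg.norm(y)
    return np.column_stack([np.cross(y,z),y,z])
def best_R(pos,zdir,ydir):
    out=[]
    for s in (1,-1):
        R=tool_R(zdir,s*np.array(ydir)); q=env.ik(pos,R)
        if q is not None: out.append((abs(q[5])+0*np.abs(np.array(q)-env.read_joints()).max(),s,R,np.array(q)))
    out.sort(key=lambda o:o[0]); return out[0][2],out[0][3]
def traypose(x,y,h):
    return np.array([*( [TRAY[0],TRAY[1]]+Rz(TRAY[2])[:2,:2]@[x,y]),h])
E
python3 - <<'E'
from helpers import *
env.command_gripper(0.045)
B=bar_T(Tt,.0387,-.0017,-.04)
n=Tt[:3,2]; g=B[:3,3]+n*.004
R,q=best_R(g+n*.1,-n,B[:3,1]); print(g,q,env.ik(g,R))
env.reach(g+n*.1,R)
env.move_linear(g+n*.03,v=.15); print(env.read_ft_force())
env.move_linear(g,v=.06); print(env.read_ft_force())
d=env.read_camera("scene"); draw(d,[],"grip1.png",(60,150,260,230))
print(env.read_t(),env.read_eef_pos(),env.read_opening())
E
```

```text
[0.54017801 0.23494418 0.07065942] [0.32673727 0.32477056 1.97040925 0.06007065 0.67682129 1.34889624] [0.33398034 0.49260188 2.01587158 0.08140998 0.46370794 1.330045  ]
[-0.2775326  -0.50591199 -0.58045211]
[-0.07111185  0.34889674  0.71840721]
5.2917 [0.54021098 0.23496277 0.0706786 ] 0.0447756523628282
```

View pics/grip1.png

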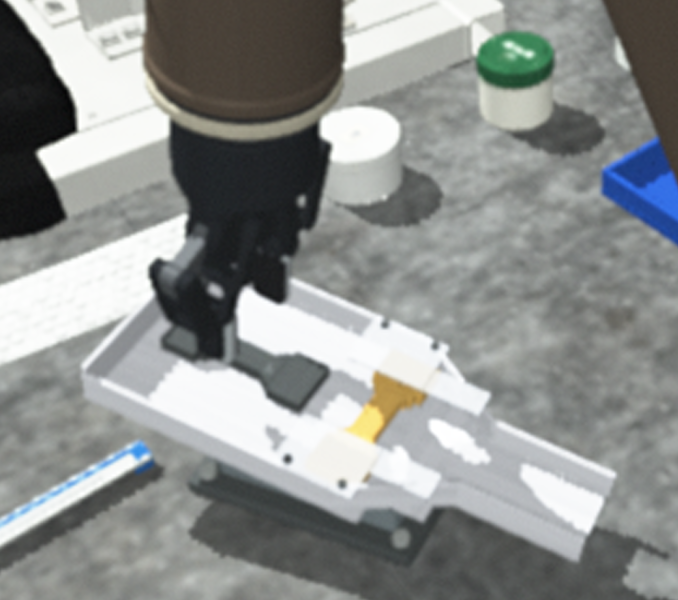

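The fingers straddle the steel neck at about (225,345), with no contact force. Now I'll close and lift.

```bash
python3 - <<'E'
from helpers import *
n=Tt[:3,2]
env.command_gripper(0.0); print(env.read_opening(),env.read_ft_force())
p=env.read_eef_pos()
env.move_linear(p+n*.01,v=.05); print(env.read_ft_force())
env.move_linear(p+n*.09,v=.15); print(env.read_ft_force(),env.read_opening(),env.read_t())
d=env.read_camera("scene"); draw(d,[],"lift1.png",(60,150,260,230))
E
```

```text
-3.5731473717698275e-05 [-0.58602798 -0.59978584  0.32771704]
[-0.32355669 -0.91032686 -0.11720168]
[ 0.00205992  0.6671992  -1.23612496] 0.00013117085460282872 6.825
```

View pics/lift1.png

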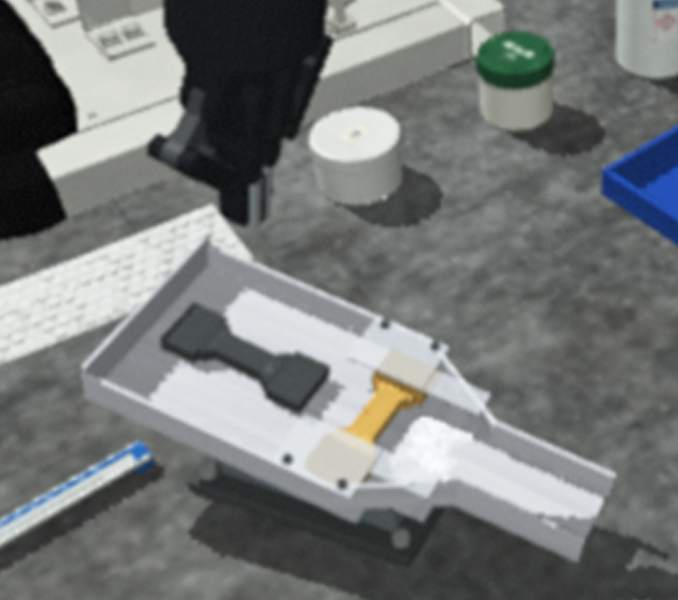

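The fingers closed to 0 and the bar hasn't moved, so they shut above it. I'll check where the TCP projects against the picture.

```bash
python3 - <<'E'
from helpers import *
t=env.read_eef_pos(); R=env.read_ee_rot(); print(t,R.round(3).tolist(),Tt[:3,2],env.read_t())
for nme,crop in (("scene",(60,150,260,230)),("top",(125,150,150,170))):
    d=env.read_camera(nme)
    ax=[[t,t-R[:,2]*.06],[t-R[:,1]*.04,t+R[:,1]*.04],[t-R[:,0]*.011,t+R[:,0]*.011]]
    draw(d,[(ax,(0,255,255)),(bar_faces(bar_T(Tt,.0387,-.0017,-.04)),(0,0,255)),(trough_faces(P),(0,255,0))],f"chk_{nme}.png",crop)
E
```

```text
[0.52636962 0.22669215 0.15840648] [[0.862, 0.484, 0.147], [0.476, -0.875, 0.09], [0.172, -0.007, -0.985]] [-0.1484913  -0.09002236  0.98480775] 6.875
```

View pics/chk_scene.png

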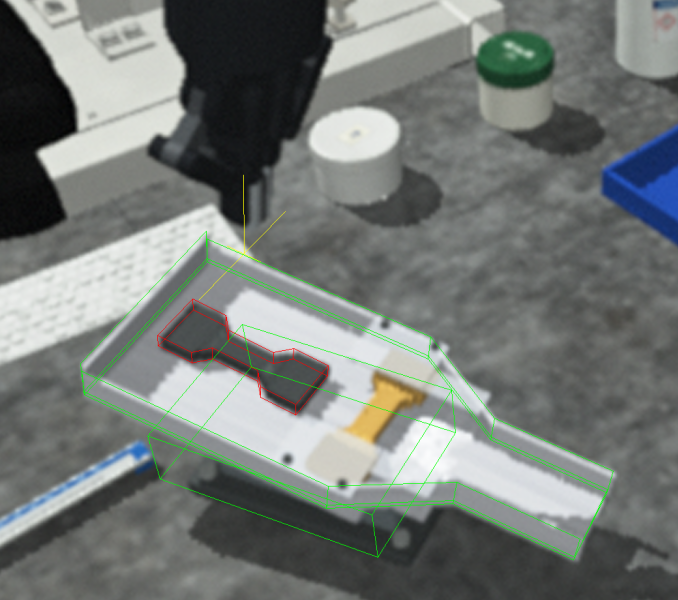

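View pics/chk_top.png

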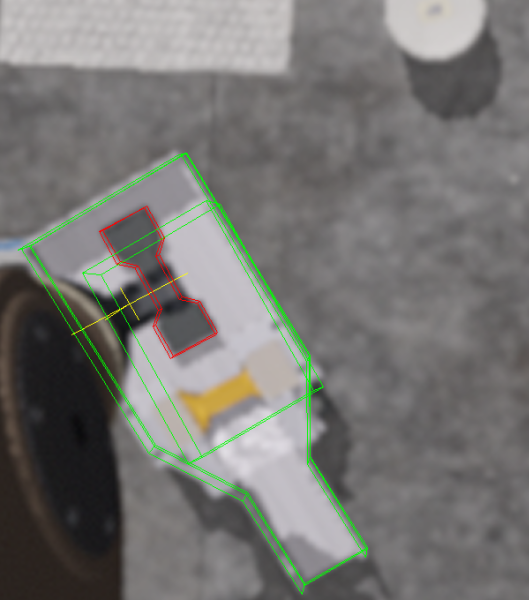

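```bash
python3 - <<'E'
from helpers import *
d=env.read_camera("top"); draw(d,[],"zt.png",(125,190,75,80))
im=cv2.resize(d["frame"][190:270,125:200,::-1],None,fx=7,fy=7,interpolation=cv2.INTER_CUBIC); cv2.imwrite("pics/zt.png",cv2.convertScaleAbs(im,alpha=1.6,beta=30))
d=env.read_camera("scene")
im=cv2.resize(d["frame"][170:290,90:210,::-1],None,fx=5,fy=5,interpolation=cv2.INTER_CUBIC); cv2.imwrite("pics/zs.png",cv2.convertScaleAbs(im,alpha=1.6,beta=30))
print(proj(d,[env.read_eef_pos()]),env.read_joints())
E
```

```text
[[153.00443091 246.88700633]] [0.32746143 0.34176907 1.97715975 0.06157944 0.65464755 1.34755465]
```

View pics/zt.png

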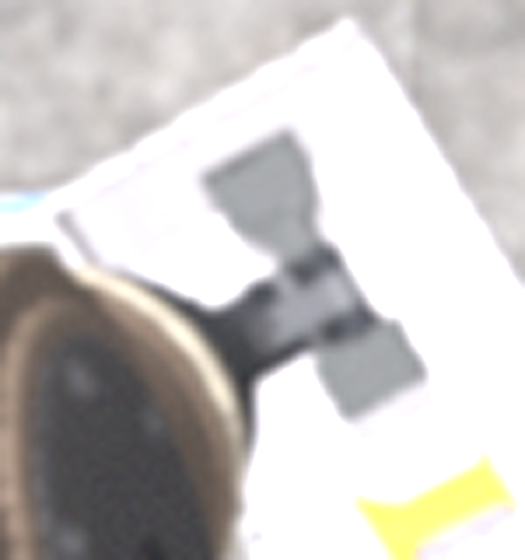

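View pics/zs.png

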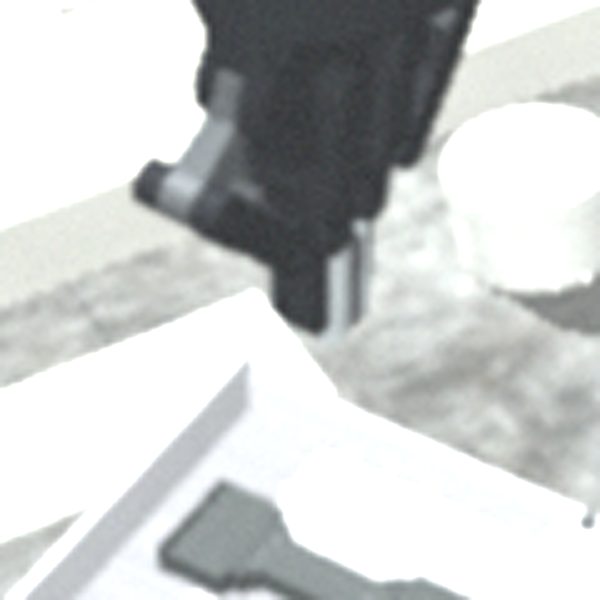

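The scene picture shows the shut tips about 10 px, roughly 15–20 mm, short of the projected TCP along the tool axis. That fits the missed grasp. I'll measure it by touching the trough floor beside the bar with the fingers shut.

```bash
python3 - <<'E'
from helpers import *
n=Tt[:3,2]; F=tf(Tt,np.array([[.038,.036,0]]))[0]
R=tool_R(-n,-Tt[:3,1])
env.move_linear(F+n*.05,attitude=R,v=.15)
f0=env.read_ft_force()
env.move_linear(F+n*.006,v=.1)
h=.006; f=env.read_ft_force()-f0; print(h,f.round(2))
while f@n<3 and h>-.024:
    h-=.002; env.move_linear(F+n*h,v=.04); f=env.read_ft_force()-f0; print(round(h,4),f.round(2),round(float(f@n),2))
d=env.read_camera("scene"); draw(d,[],"probe.png",(60,150,260,230))
env.move_linear(F+n*.06,v=.15); print(env.read_t())
E
```

```text
0.006 [ 0.93 -0.69  0.07]
0.004 [ 0.29  0.1  -0.56] -0.61
0.002 [ 0.18 -0.86  0.31] 0.35
0.0 [ 0.38  0.01 -0.41] -0.46
-0.002 [ 0.66 -0.51 -0.73] -0.77
-0.004 [ 0.17 -0.22 -0.63] -0.62
-0.006 [ 0.19 -0.6   0.27] 0.29
-0.008 [ 0.78 -1.17 -0.55] -0.55
-0.01 [-0.93 -0.2  -0.52] -0.35
-0.012 [-0.98 -0.22 -0.33] -0.16
-0.014 [ 0.03 -0.62 -0.03] 0.02
-0.016 [ 0.   -0.92 -0.99] -0.89
-0.018 [-0.02 -1.43  0.11] 0.24
-0.02 [ 1.72 -1.04 -0.22] -0.38
-0.022 [-0.3  -0.58 -0.3 ] -0.19
-0.024 [ 0.4  -0.81  0.2 ] 0.21
12.7083
```

View pics/probe.png

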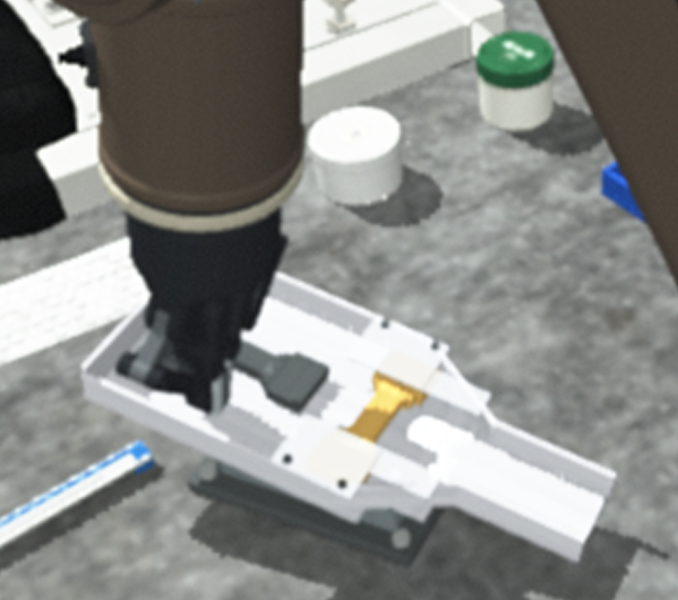

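```bash
python3 - <<'E'
from helpers import *
import pickle
D=pickle.load(open("D0.pkl","rb")); s,t=D["scene"],D["top"]
def tri(a,b):
    A=[];B=[]
    M=np.zeros((3,3));v=np.zeros(3);L=[]
    for d,uv in ((s,a),(t,b)):
        p0=ray(d,uv,0);p1=ray(d,uv,.1);u=(p1-p0)/np.linalg.norm(p1-p0);Q=np.eye(3)-np.outer(u,u);M+=Q;v+=Q@p0;L.append((p0,Q))
    X=np.linalg.solve(M,v); return X,[float(np.linalg.norm(Q@(X-p))) for p,Q in L]
def S(x,y): return (85+x/3.636-.3,230+y/3.636-.3)
def Tp(x,y): return (125+x/4-.3,185+y/4-.3)
for a,b,m in (((25,220),(35,145),(.103,.061,.025)),((200,40),(200,35),(.103,-.061,.025)),((717,490),(345,532),(-.19,.025,-.003)),((765,370),(415,487),(-.19,-.025,.018))):
    print(tri(S(*a),Tp(*b)),tf(Tt,np.array([m]))[0])
n=Tt[:3,2];F=tf(Tt,np.array([[.038,.036,0]]))[0]
print("tcp at bottom",F-n*.024, proj(s,[F-n*.024]), "tip px",(60+213/2.607,150+410/2.607), "floor pt px",proj(s,[F]))
print(env.read_eef_pos()-(F+n*.06))
E
```

```text
(array([0.55937906, 0.3157499 , 0.09616501]), [0.0030194807275437277, 0.0030194807275436804]) [0.55870422 0.31949805 0.10250596]
(array([0.62159691, 0.21621624, 0.09786933]), [0.0016685824471143517, 0.0016685824471142719]) [0.62195123 0.21517252 0.10250596]
(array([0.32914339, 0.14084664, 0.02894937]), [0.000489439545805762, 0.0004894395458057248]) [0.33477918 0.14164524 0.02405242]
(array([0.35866057, 0.09608071, 0.04001644]), [0.0008802526015566234, 0.0008802526015565304]) [0.35758177 0.09699841 0.04473339]
tcp at bottom [0.52420191 0.26934572 0.04296324] [[139.33472743 314.7653512 ]] tip px (141.7031070195627, 307.26889144610664) floor pt px [[139.09163078 305.11578246]]
[-1.94206616e-04 -8.52061308e-05 -4.08565908e-04]
```

The trough height is confirmed by triangulation to within a few mm, and the tips were still not touching at −24 mm. I'll probe further, gently.

```bash
python3 - <<'E'
from helpers import *
n=Tt[:3,2]; F=tf(Tt,np.array([[.038,.034,0]]))[0]
env.move_linear(F+n*.02,v=.2); env.sleep(.1)
f0=env.read_ft_force()
env.move_linear(F-n*.022,v=.1)
h=-.022; f=env.read_ft_force()-f0
while f@n<4 and h>-.045:
    h-=.0015; env.move_linear(F+n*h,v=.03); env.sleep(.05); f=env.read_ft_force()-f0; print(round(h,4),f.round(2),round(float(f@n),2))
print(env.read_opening(),env.read_eef_pos()-(F+n*h))
d=env.read_camera("scene"); draw(d,[],"probe2.png",(80,220,150,115))
env.move_linear(F+n*.05,v=.15); print(env.read_t())
E
```

```text
-0.0235 [ 0.53 -0.11  0.06] -0.01
-0.025 [ 0.16  0.13 -0.95] -0.97
-0.0265 [-0.27 -0.49  0.19] 0.27
-0.028 [ 0.25 -0.4  -0.88] -0.87
-0.0295 [ 0.59 -0.1   0.53] 0.44
-0.031 [-10.65  -6.51  33.32] 34.98
-7.754557020187273e-05 [-3.67694630e-05 -4.09061575e-05  1.34057760e-03]
16.2667
```

View pics/probe2.png

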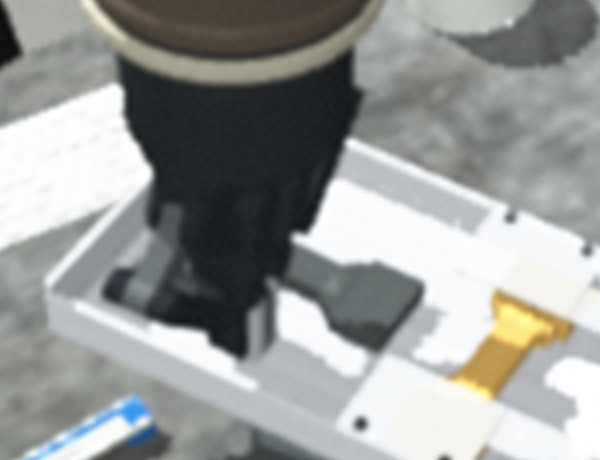

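With the fingers shut, they touch the floor at a commanded −30 mm. So the tips really sit about 30 mm behind the reported TCP, against the 0 stated, and I'll use the measured offset. I'll grasp the steel bar again with the TCP at −27 mm.

```bash
python3 - <<'E'
from helpers import *
env.command_gripper(0.045)
B=bar_T(Tt,.0387,-.0017,-.04); n=Tt[:3,2]; g=B[:3,3]
R=tool_R(-n,-B[:3,1])
env.move_linear(g+n*.03,attitude=R,v=.15); env.sleep(.05); f0=env.read_ft_force()
h=-.005; env.move_linear(g+n*h,v=.1)
ok=True
while h>-.0265:
    h-=.00275; env.move_linear(g+n*h,v=.06); f=env.read_ft_force()-f0
    if f@n>4: print("contact",h,f); ok=False; break
print(h,f)
d=env.read_camera("scene"); draw(d,[],"grip2.png",(80,220,150,115))
if ok:
    env.command_gripper(0.0); print(env.read_opening(),env.read_ft_force()-f0)
print(env.read_t())
E
```

```text
-0.026999999999999993 [ 0.75122423 -0.67350567 -0.03160399]
0.01351253537342339 [-2.0498229  -1.40720263  5.00569787]
20.1667
```

View pics/grip2.png

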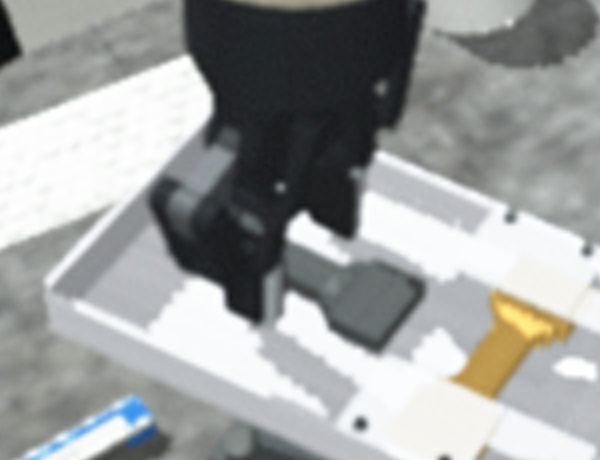

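The gripper stopped at 13.5 mm on the neck, so the bar is gripped. I'll lift it and check.

```bash
python3 - <<'E'
from helpers import *
n=Tt[:3,2]; p=env.read_eef_pos()
env.move_linear(p+n*.01,v=.05); env.move_linear(p+n*.1,v=.15); env.sleep(.1)
print(env.read_opening(),env.read_ft_force(),env.read_t())
d=env.read_camera("scene"); draw(d,[],"lift2.png",(60,170,240,180))
E
```

```text
0.01374803976656909 [-0.54664779  0.1695982  -2.22883245] 21.375
```

View pics/lift2.png

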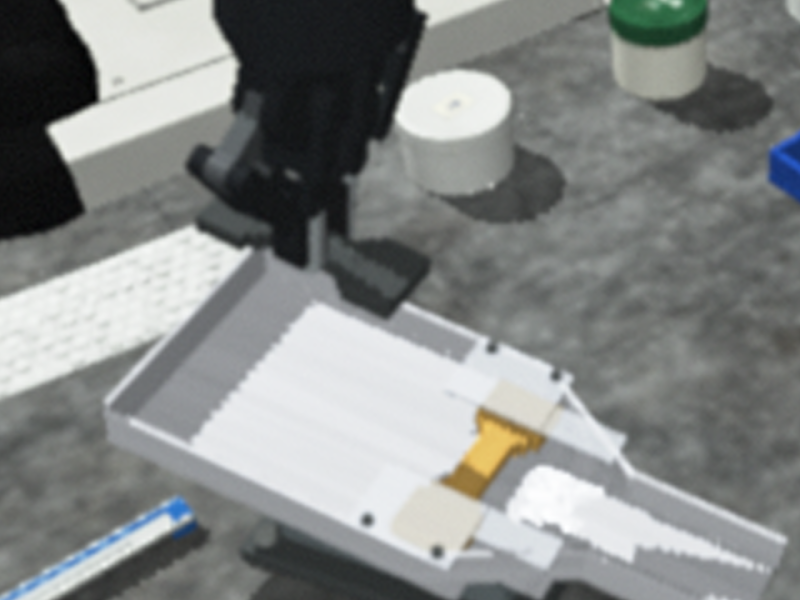

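The bar is held level in the jaws at (315,250). Next I'll carry it to the tray, turn the tool vertical and lower it by feel.

```bash
cat >> helpers.py <<'E'
def place(ty,name):
    xd=Rz(TRAY[2])[:,0]; yd=Rz(TRAY[2])[:,1]; z=np.array([0,0,1.])
    a=traypose(0,ty,.20)
    R,q=best_R(a,-z,yd); print("q",q.round(2))
    env.reach(a,R)
    env.move_linear(traypose(0,ty,.03),v=.2); env.sleep(.1); f0=env.read_ft_force()
    h=-.012; env.move_linear(traypose(0,ty,h),v=.1)
    while h>-.028:
        h-=.001; env.move_linear(traypose(0,ty,h),v=.03); f=env.read_ft_force()-f0
        if f[2]>4: break
    print("down",h,f)
    d=env.read_camera("scene"); draw(d,[],name,(250,130,200,160))
E
python3 - <<'E'
from helpers import *
p=env.read_eef_pos(); env.move_linear([p[0]-.01,p[1],.19],v=.2)
place(-.03,"place1.png"); print(env.read_opening(),env.read_t())
E
```

```text
q [-0.42  0.36  1.8  -0.    0.98  1.04]
down -0.02200000000000001 [-3.25715301  0.46595418 10.68908538]
0.013628807868487792 27.6167
```

View pics/place1.png

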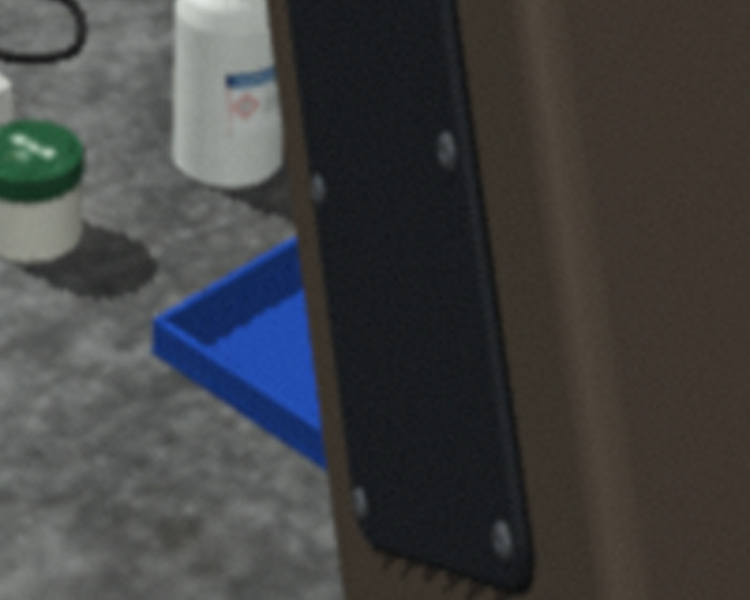

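Contact came at −22 mm, exactly as predicted from the grasp. The arm hides the tray in this view, so I'll release, retreat to above the trough and look.

```bash
python3 - <<'E'
from helpers import *
env.command_gripper(0.035); print(env.read_opening(),env.read_ft_force())
p=env.read_eef_pos(); env.move_linear([p[0],p[1],.03],v=.08); env.move_linear([p[0],p[1],.16],v=.25)
n=Tt[:3,2]; g=tf(Tt,np.array([[-.051,-.001,0]]))[0]
R,q=best_R(g+n*.09,-n,Tt[:3,0]); print(q.round(2))
env.reach(g+n*.09,R)
D=snap(["steel_specimen","brass_specimen","tray"]); print(env.read_t())
import pickle; pickle.dump(D,open("D1.pkl","wb"))
Tr=np.eye(4); Tr[:3,:3]=Rz(TRAY[2]); Tr[:3,3]=[TRAY[0],TRAY[1],.005]
for d in D.values():
    if "steel_specimen" in d: print(d["steel_specimen_c"],fit([(d,d["steel_specimen"])],lambda q:bar_faces(bar_T(Tr,*q)),[0,-.03,0],[.01,.01,.1]))
draw(D["scene"],[],"s3.png"); draw(D["top"],[(tray_faces(TRAY),(0,255,0))],"t3.png")
E
```

```text
0.0353438305736111 [ 0.33989089 -0.22794548 -0.36099871]
[ 0.28  0.26  2.18  0.09  0.54 -0.33]
31.2583
0.79 (array([-0.00067006, -0.02983074, -0.01080911]), np.float64(0.08090312224426807))
0.76 (array([ 0.00205779, -0.03056702, -0.02341445]), np.float64(0.09317206911626531))
```

View pics/s3.png

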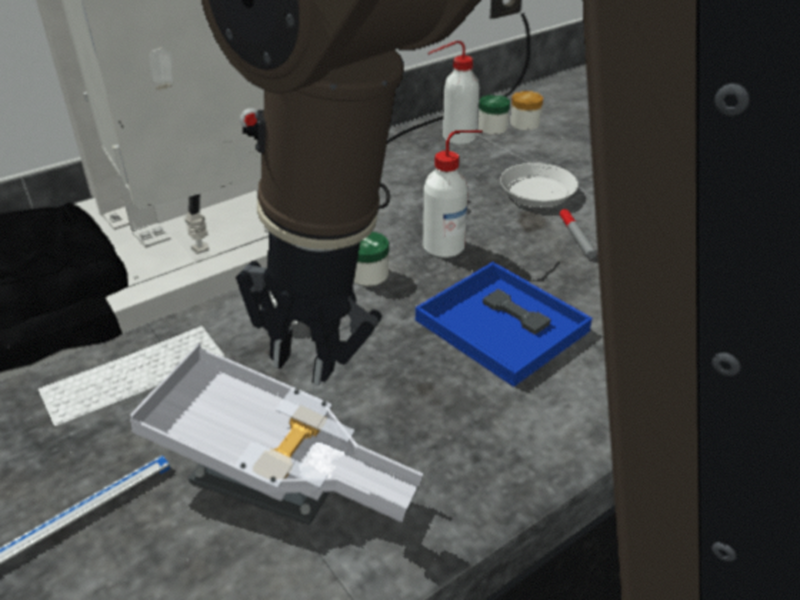

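View pics/t3.png

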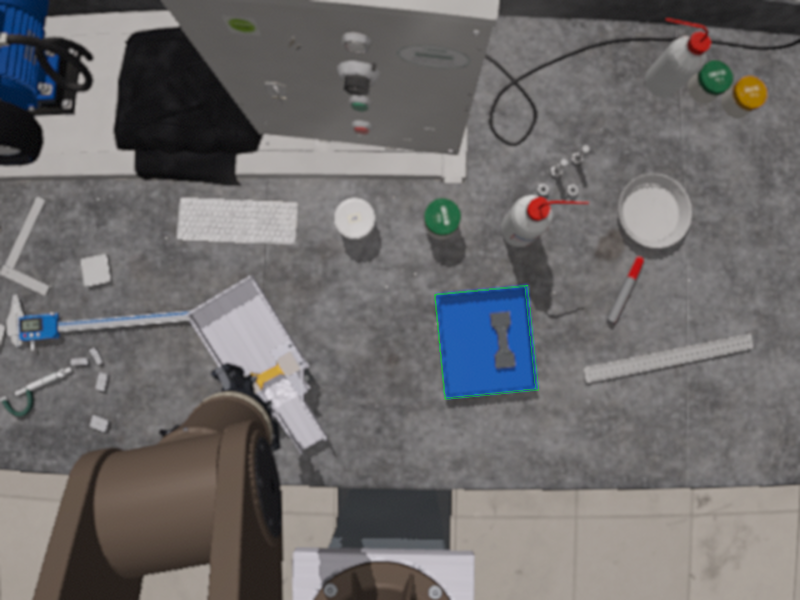

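The steel bar lies flat in the tray at (0, −30) mm in the tray frame. Now I'll refine the brass pose from its colour seen through the slot, using the unobstructed first pictures.

```bash
python3 - <<'E'
from helpers import *
import pickle
D=pickle.load(open("D0.pkl","rb"))
slot=[tf(Tt,np.array([(-.105,-.024,.018),(-.018,-.024,.018),(-.018,.024,.018),(-.105,.024,.018)]))]
dm=[]
for k,d in D.items():
    hsv=cv2.cvtColor(d["frame"],cv2.COLOR_RGB2HSV); m=((hsv[...,0]>8)&(hsv[...,0]<32)&(hsv[...,1]>95)&(hsv[...,2]>60))
    roi=np.zeros(m.shape,bool); 
    if k=="scene": roi[275:330,170:240]=1
    else: roi[245:285,160:210]=1
    m&=roi; print(k,m.sum()); dm.append((d,m))
def cost(q,dm):
    c=0
    for d,m in dm:
        s=np.minimum(sil(d,bar_faces(bar_T(Tt,*q))),sil(d,slot))
        c+=np.abs(cv2.GaussianBlur(s,(0,0),.8)-cv2.GaussianBlur(m.astype(np.float32),(0,0),.8)).sum()/m.sum()
    return c
for sub in (dm,dm[:1],dm[1:]):
    best=None
    for a in (1.5,1.65):
      for y in(-.003,.005):
        q0=np.array([-.05,y,a]); r=minimize(cost,q0,args=(sub,),method="Nelder-Mead",options=dict(initial_simplex=np.vstack([q0,q0+[.008,0,0],q0+[0,.006,0],q0+[0,0,.12]]),maxiter=150))
        if best is None or r.fun<best.fun: best=r
    print(best.x,best.fun)
    if len(sub)==2: Q=best.x
it=[(bar_faces(bar_T(Tt,*Q)),(255,0,255)),(slot,(0,255,0))]
draw(D["scene"],it,"b_scene.png",(170,270,75,60)); draw(D["top"],it,"b_top.png",(155,240,60,50))
for k in("b_scene","b_top"): im=cv2.imread(f"pics/{k}.png"); cv2.imwrite(f"pics/{k}.png",cv2.resize(im,None,fx=2,fy=2))
E
```

```text
scene 340
top 145
[-4.98934020e-02 -1.11177320e-03  1.55532818e+00] 0.583641271997417
[-0.05157798 -0.00217383  1.56523561] 0.27190738004796644
[-4.87369729e-02  1.15682752e-03  1.56859430e+00] 0.26155237658270475
```

View pics/b_scene.png

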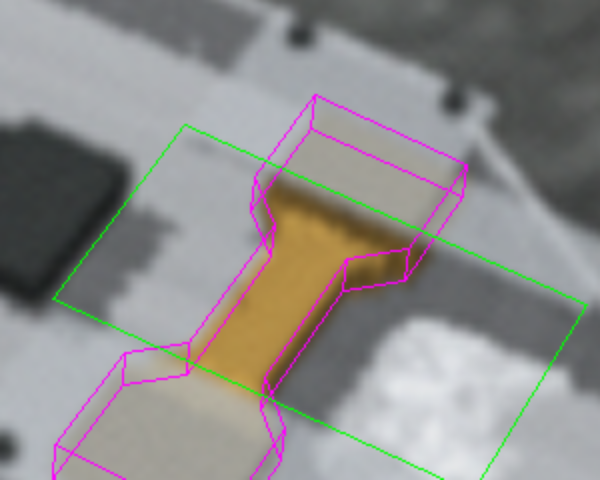

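View pics/b_top.png

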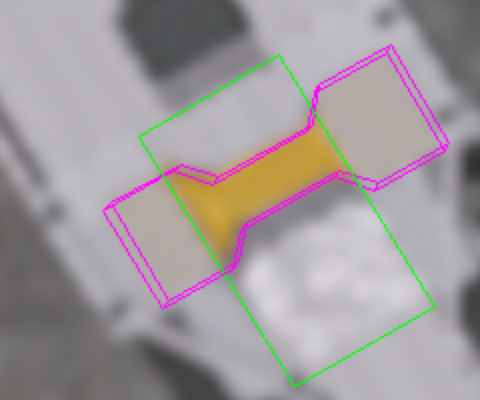

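The brass pose is (−50, −1) mm at 89°, and the two cameras agree within 3 mm. I'll straddle the neck through the slot with the jaws along the trough, then push uphill with the lower finger.

```bash
python3 - <<'E'
from helpers import *
n=Tt[:3,2]; xd=Tt[:3,0]; g=tf(Tt,np.array([[-.050,-.0005,0]]))[0]
env.command_gripper(0.032); print(env.read_opening())
env.move_linear(g+n*.04,v=.15); env.sleep(.05); f0=env.read_ft_force()
h=-.006; env.move_linear(g+n*h,v=.1); f=env.read_ft_force()-f0
while h>-.0295 and np.linalg.norm(f)<4:
    h-=.002; env.move_linear(g+n*h,v=.05); f=env.read_ft_force()-f0
print(h,f.round(2),env.read_t())
d=env.read_camera("scene"); draw(d,[],"straddle.png",(150,230,110,90))
E
```

```text
0.032132484103739825
-0.030000000000000013 [ 0.6  -0.07  0.16] 35.6167
```

View pics/straddle.png

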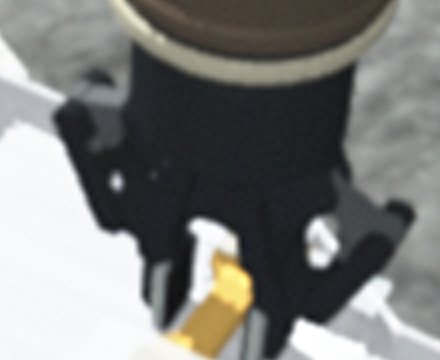

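The neck sits between the two fingers, around (225,290), with no contact. Pushing uphill.

```bash
python3 - <<'E'
from helpers import *
n=Tt[:3,2]; xd=Tt[:3,0]; p0=env.read_eef_pos(); f0=env.read_ft_force()
for s in (.012,.03,.05,.07,.082):
    env.move_linear(p0+xd*s,v=.06); f=env.read_ft_force()-f0; print(s,(f@Tt[:3,:3]).round(2))
    if np.linalg.norm(f)>25: print("stop");break
env.sleep(.15); print(env.read_t())
d=env.read_camera("scene"); draw(d,[],"pushed.png",(80,210,220,165))
E
```

```text
0.012 [ 0.43 -0.32 -0.67]
0.03 [ 0.31  0.13 -0.39]
0.05 [ 0.6  -0.01 -1.01]
0.07 [1.02 0.54 0.79]
0.082 [ 0.49 -0.34  1.09]
37.9333
```

View pics/pushed.png

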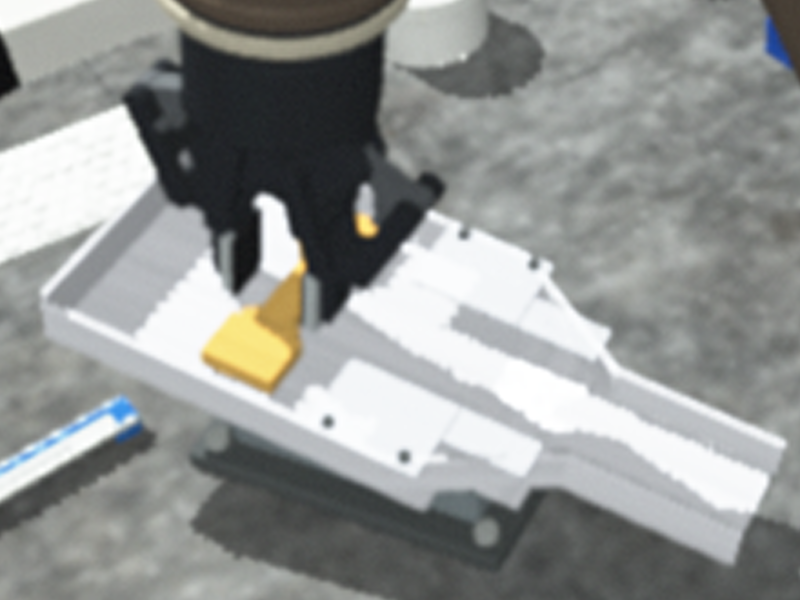

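The brass bar followed on the floor against the lower finger, with its near tab at (250,350), and it's well clear of the strips at x ≈ 40 mm. Now I'll grip and lift it.

```bash
python3 - <<'E'
from helpers import *
n=Tt[:3,2]; p=env.read_eef_pos(); env.move_linear(p+n*.003,v=.05)
f0=env.read_ft_force(); env.command_gripper(0.0); print(env.read_opening(),((env.read_ft_force()-f0)@Tt[:3,:3]).round(2))
p=env.read_eef_pos(); env.move_linear(p+n*.01,v=.05); env.move_linear(p+n*.1,v=.15); env.sleep(.1)
print(env.read_opening(),env.read_ft_force(),env.read_t())
d=env.read_camera("scene"); draw(d,[],"lift3.png",(60,150,240,180))
E
```

```text
0.013794632402861278 [-2.49  0.59  9.54]
0.013802544131562513 [-0.44162047 -0.64456877 -1.61054465] 39.7333
```

View pics/lift3.png

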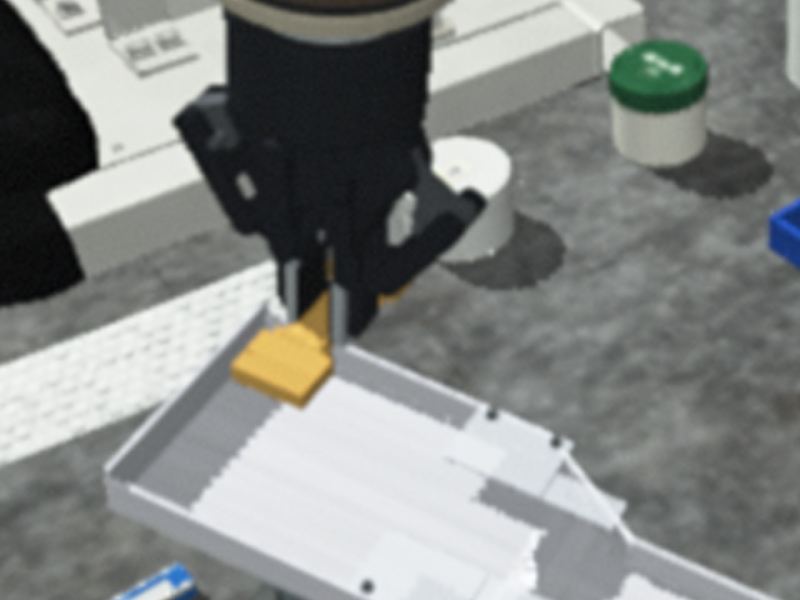

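The brass bar is gripped and level in the jaws. I'll place it beside the steel one.

```bash
python3 - <<'E'
from helpers import *
p=env.read_eef_pos(); env.move_linear([p[0]-.01,p[1],.19],v=.2)
place(.032,"place2.png"); print(env.read_opening(),env.read_t())
d=env.read_camera("top"); draw(d,[],"place2t.png",(260,160,150,120))
E
```

```text
q [-0.32  0.33  1.85 -0.    0.96  1.14]
down -0.02200000000000001 [-2.20959367  0.88059758 10.21045097]
0.014033564547230147 45.7667
```

View pics/place2t.png

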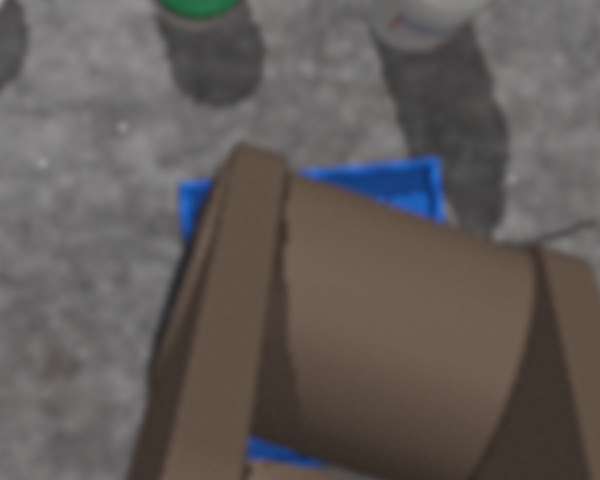

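The arm hides the tray, but contact came at the expected height of −22 mm. I'll release, retreat and look.

```bash
python3 - <<'E'
from helpers import *
env.command_gripper(0.035); print(env.read_opening())
p=env.read_eef_pos(); env.move_linear([p[0],p[1],.03],v=.08); env.move_linear([p[0],p[1],.18],v=.25)
a=np.array([.35,.33,.25]); R,q=best_R(a,[0,0,-1],env.read_ee_rot()[:,1]); env.reach(a,R)
D=snap(["steel_specimen","brass_specimen","grease_pot","sample_tin","wash_bottle"]); print(env.read_t(),env.read_ft_force())
Tr=np.eye(4); Tr[:3,:3]=Rz(TRAY[2]); Tr[:3,3]=[TRAY[0],TRAY[1],.005]
for k,d in D.items():
    for l,y in (("steel_specimen",-.03),("brass_specimen",.032)):
        if l in d: print(k,l,d[l+"_c"],fit([(d,d[l])],lambda q:bar_faces(bar_T(Tr,*q)),[0,y,0],[.01,.01,.1]))
for l,h in (("grease_pot",.059),("sample_tin",.044),("wash_bottle",.0)):
    if l in D["top"]:
        m=D["top"][l]; ys,xs=np.nonzero(m); print(l,ray(D["top"],(xs.mean(),ys.mean()),h))
draw(D["scene"],[],"s4.png",(200,60,280,230)); draw(D["top"],[],"t4.png",(200,110,240,180))
E
```

```text
0.035017277578337606
50.225 [-0.07639555 -0.63095857  0.84419327]
scene steel_specimen 0.86 (array([-0.00148706, -0.02940683,  0.0001685 ]), np.float64(0.09960519601632883))
scene brass_specimen 0.7 (array([-0.00399567,  0.03194577, -0.00599561]), np.float64(0.19361831329681062))
top steel_specimen 0.67 (array([ 0.00149763, -0.02870871,  0.02447882]), np.float64(0.1032344154689623))
top brass_specimen 0.59 (array([-0.00158846,  0.0330705 ,  0.00433415]), np.float64(0.07393983868061084))
grease_pot [0.49338495 0.21045326 0.059     ]
sample_tin [0.72768355 0.05752376 0.044     ]
wash_bottle [ 0.74178502 -0.24846777  0.        ]
```

View pics/s4.png

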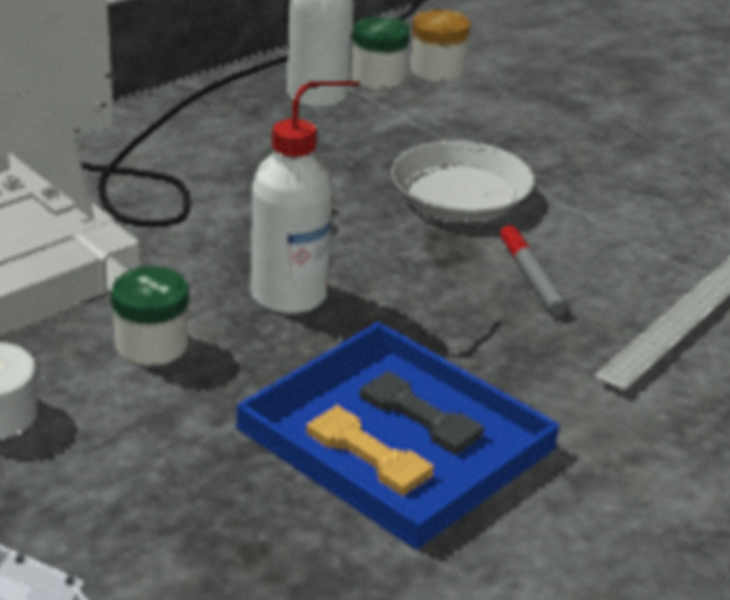

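View pics/t4.png

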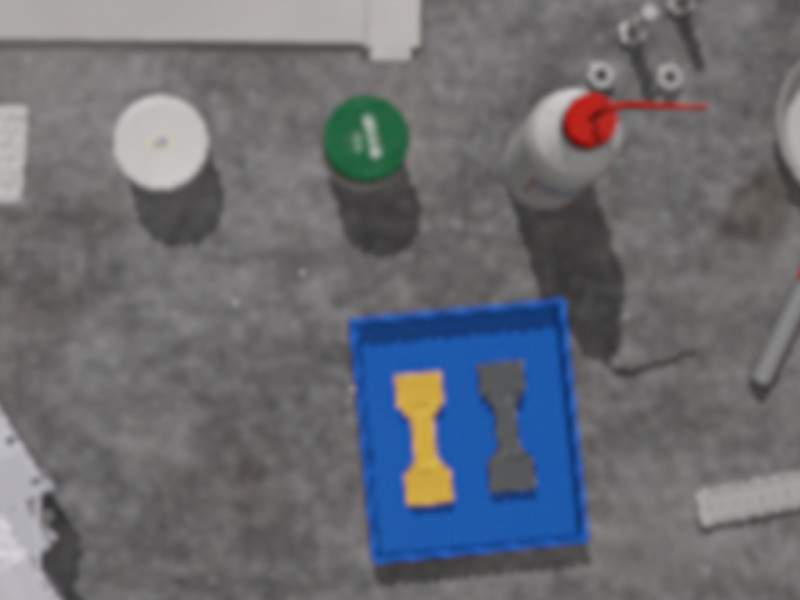

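Both bars lie flat and apart in the tray: brass at (425,440) and steel at (505,430) in the top view. The pot, tin and bottle stand where they were. The network's grease-pot hit was a false detection on the feeder, and the picture shows the pot in place at (365,140). Handing in.

```bash
python3 - <<'E'
from rig import env
env.sign_off(); print(env.read_t())
E
```

```text
the job is handed in; nothing more can be done
the job is handed in; nothing more can be done
```

Both bars are flat in the blue tray, side by side about 62 mm apart with the same face up, and I handed the job in just after 50 s (limit 72 s). I lifted the steel bar out first, then pushed the brass bar uphill along the trough floor to about x +40 mm, clear of the strips. I gripped and lifted it there.

**Last checks:**
- **Tray:** both cameras put the bars inside the tray, steel at about (0, −29) mm and brass at about (−3, +32) mm in its frame. Each bar touched down at the expected height, and the gripper was clear of everything.
- **Bystanders:** the tin measured within 1 mm of its starting position and the bottle within about 6 mm; nothing touched either. The pot has no final measurement, because the network's last hit for it was a false detection on the feeder. The pictures show it standing in its original place.

**What failed or disagreed:**
- **Finger tips:** the first steel grasp closed above the bar without touching it. A touch test on the trough floor showed the finger tips about 30 mm short of the reported TCP, not at it as described. That touch peaked at about 35 N. I used the measured offset from then on, and all later contacts agreed with it.
- **Gripper opening:** the gripper read about 13.7 mm on the 16 mm necks.
- **Brass position:** the brass bar's x after the push comes from the tool position and a picture, not a separate fit.

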